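Lock out the bench isolator and post its fuse carrier

TASK

Lock out the bench supply: swing the isolator's handle to off so that the padlock hole in its end lies right over the hole of the fixed lug, then tip the hasp leaf over so that it lies flat on top with its hole over the other two. Then press the try button fully down and let it come up, to prove the supply dead, and last push the fuse carrier from the ledge of the lock-out box through the sprung flap so that it drops inside and the flap swings shut. Leave the handle lined up and do not disturb the bottle, the tin and the phone.

Things in the scene. Friction and masses are not known exactly. Their poses are not given: they have to be found in the camera images.
- isolator: Grey bench enclosure, 220 (its x) x 230 (its y) x 70 mm high, fixed. Origin: centre of its underside, z up. On its top: the black handle, a steel fixed lug, a steel hasp leaf and a try button.
- handle (a joint): Angle of the handle about its upright pivot, rad. 0 = off, holes lined up, handle along the enclosure's +y. Positive is towards on, anticlockwise seen from above: at 1.57 the handle points to the enclosure's -x. It starts at 1.0 to 1.5; OFF IS NOT A STOP: the handle runs on to a stop at -0.35. It stays where it is left (friction, about 2 to 4 N when pushed at the bar) and can be pushed either way.
- handle_pivot (a point): Point on the handle's upright pivot axis, at 100 mm height (fixed to the enclosure; its axes are the enclosure's).
- handle_grip (a point): Middle of the handle's black bar, 65 mm from the pivot axis. The bar is 20 mm wide, runs from the hub (52 mm diameter) to 88 mm from the axis, and lies 88 to 114 mm above the bench. Its y axis points along the handle, away from the pivot.
- handle_eye (a point): Centre of the 16 mm padlock hole in the steel lug (44 x 44 x 7 mm, 88 to 95 mm above the bench) at the handle's end, 115 mm from the pivot axis.
- fixed_eye (a point): Centre of the 16 mm hole in the fixed steel lug (50 x 50 mm, top 85 mm above the bench) at the off position, 115 mm along the enclosure's +y from the pivot axis. The handle's lug comes to lie over it.
- leaf (a joint): Opening angle of the hasp leaf, rad. 0 = shut, lying flat over the handle's lug (its stop); 1.57 = upright; 2.1 = open stop, leaning outwards over the enclosure's +y side. It starts at 1.8 to 2.05. It is light (90 g): pushed over past upright towards the enclosure's -y by about 0.5 rad, it falls shut by its own weight.
- leaf_hinge (a point): Middle of the leaf's hinge line, which is parallel to the enclosure's x axis, 50 mm beyond fixed_eye along the enclosure's +y, 101 mm above the bench (fixed to the enclosure). A 10 mm thick post under it reaches 100 mm above the bench.
- leaf_eye (a point): Centre of the 16 mm hole in the leaf, 50 mm from the hinge line. The leaf is a steel plate 44 mm wide, 72 mm from hinge line to free edge, 5 mm thick.
- try_button (a joint): How far the try button is pressed, m: 0 = up, 0.006 = fully down (takes 5 N). Springs back when let go.
- try_button_top (a point): Centre of the top of the try button, a plain black round cap of 34 mm diameter, pressed straight down; on the enclosure's +x side of the handle, near its edge.
- lock_box: Lock-out box, white with a grey ledge, fixed, 285 (its x) x 150 (its y) mm, z up. Origin: on the bench, 140 mm behind its front edge. Its front, x -140 to -5 mm, is an open ledge; behind that stands a 172 mm high housing with a flap in front and a closed roof; behind the flap is a well, its floor 90 mm below the ledge, 128 mm long.
- ledge_mid (a point): Middle of the ledge's level top face, 100 mm above the bench, 67 mm in front of the flap's opening; its +x points to the flap. The ledge ends at the flap (67 mm along +x). Side rails 10 mm high, inner faces 128 mm apart. A carrier pushed until its middle is past the ledge's end tips and drops into the well.
- flap_mid (a point): Middle of the flap's opening (106 mm wide, 66 mm high, sill level with the ledge), 132 mm above the bench; its +x points into the box, the way things enter.
- flap (a joint): Angle of the aluminium flap, 102 x 60 mm, hung from its top edge, rad: 0 = shut, positive = swung inwards (to 1.5). A light spring (under 1 N at its lower edge) shuts it.
- carrier_center (a point): Centre of the loose white ceramic fuse carrier (130 to 220 g), half-way up: 70 (its x) x 50 (its y) x 35 mm high overall: a 26 mm high block with a smaller raised grip (50 x 24 mm) on top. It lies on the ledge with its x axis roughly towards the flap (up to 0.35 rad off).
- bottle: Bystander: white bottle, 52 mm diameter, 120 mm high; origin at its foot.
- tin: Bystander: open steel tin, 66 mm diameter, 45 mm high; origin at its foot.
- phone: Bystander: black phone lying flat, 145 x 70 x 8 mm; origin at its underside.
- carrier: The fuse carrier again; origin at the centre of its underside, z up.
Not all that is in view belongs to the job. What is shaped like the carrier but red is not meant.

How it is judged:
On the way, in this order (a step that is already met when the one before it is completed fails the run):
1. the handle is at off, its hole lined up over the fixed hole within 5 mm, and at rest (horizontal distance between handle_eye and fixed_eye below 0.005 m and velocity of joint handle between -0.05 and 0.05 rad/s), for 0.3 s.
2. with the handle still lined up, the hasp leaf lies flat over it (under 0.1 rad) (horizontal distance between handle_eye and fixed_eye below 0.005 m and value of joint leaf below 0.1 rad), for 0.2 s.
3. with both still so, the try button is pressed down (at least 4.5 of its 6 mm) (all of step 2 and value of joint try_button above 0.0045 m), for 0.05 s.
4. the fuse carrier is inside the lock-out box, below the ledge (x of carrier_center in the frame of lock_box between 0 and 0.14 m and y of carrier_center in the frame of lock_box between -0.07 and 0.07 m and z of carrier_center in the frame of lock_box below 0.095 m), for 0.2 s.
At the end, for the whole second after the job is handed in: The handle's hole is within 5 mm (level) of the fixed lug's hole, the hasp leaf lies flat (under 0.1 rad), the try button is up (under 1.5 mm), the fuse carrier lies at rest in the well of the lock-out box with its centre below the ledge, and the flap is shut (under 0.08 rad) (all of step 2 and all of step 4 and value of joint try_button below 0.0015 m and value of joint flap below 0.08 rad and linear speed of carrier below 0.03 m/s); the robot touches nothing.
It fails at once if the bottle, tin or phone is shifted by more than 20 mm (distance of any of bottle, tin, phone from where it was at the start of the episode above 0.02 m).
It fails at once if the bottle or tin is tipped over (angle between any of bottle, tin's own z axis and vertical above 0.5 rad).
It also fails if it takes over 59 s, if anything falls off the work surface, if the arm or the gripper's body presses on something with over 40 N, if the wrist force passes 120 N, or if a joint passes its speed limit or range.

ROBOT

A 6-joint arm with a two-finger parallel gripper is mounted at the origin on the work surface. World frame = base frame: x ahead of the robot, y to its left, z up, the work surface at z = 0. Lengths are in m, angles in rad, forces in N, time in s.
With the tool pointing down it reaches from about 0.425 to 1.125 m from the base axis. Payload 14.9 kg.
Tool frame: the origin (TCP) lies midway between the tips of the shut fingers; the grasp point (between the pads) lies 19 mm behind it; z points along the fingers, y is the line along which they close (so a half turn about z gives the same grasp; the last joint's range is limited). The gripper opens to 91 mm and grips with 3 to 60 N. Pads are 32 mm wide; open, the fingers measure 118 mm over their backs; the gripper's body (76 mm by 178 mm) begins 60 mm behind the grasp point.
Start: joints at [1.231, 0.379, 1.734, -0, 1.028, -0.033], TCP at [0.211, 0.667, 0.19] pointing down, gripper open.
Joint ranges: [-2.77, 2.77], [-0.74, 2.19], [0, 2.66], [-1.06, 4.2], [0.31, 2.87], [-3.08, 3.08]. Speed limits (rad/s): [1.89, 1.89, 2.39, 3.14, 3.14, 3.14].

INTERFACE

Orientations are given as a rotation vector (axis times angle).
In Python, from rig import * gives the robot as it stands. The module is installed in compiled form; this text tells all that it offers.
- The arm moves only by the shell command python3 -m pendant 'ROWS' [FORCE]. ROWS is JSON, a list of rows, each a list of 7 numbers: the shift along the tool's x, y, z in m, then the turn, a rotation vector about the tool's x, y, z in rad, then the opening, from 0 (shut) to 1 (fully open). In form: [[x, y, z, wx, wy, wz, grip], ...]. A call has 1 to 10 rows; each row shifts and turns the commanded pose from where the row before left it, along the tool's axes as they then stand; what a row does not reach is not made up. A row lasts 1/8 s, in which the tool goes at most 62.5 mm and 10.7 degrees, less where a joint would pass 70% of its speed; a pose out of reach is approached as far as the arm can. A call with a gripper value outside its range is refused whole. The fingers move at their own pace and stop on an object; FORCE is the grip in N (left out, the last holds). Time passes only in rows, so rows that do not move let the fingers close. It gives the time, the measured TCP pose, the force, the opening and the grip force at its end, in the units of the state.
- observe(): the state, without advancing time (a new reading comes with each control period).
- grab_frame(name): name is "scene" or "top"; returns a dict with "color" (480x640x3 uint8, red, green, blue), "z_map" (480x640 float32, m along the optical axis (not along the pixel's ray), 0 where there is no reading), "camera_matrix" (3x3 intrinsics, pixels), "k1" (the pictures are not rectified: a ray, as slopes to the right and down, at radius r is drawn at 1 + k1 r^2 times it, then the intrinsics apply), "extrinsics" (4x4, takes a point from world to camera coordinates). Camera axes: x right, y down, z forward; pixel columns grow to the right and rows downward; lengths in m; the calibration is good to about 2 mm. A picture is of the moment at which its call begins.
- job_done(): hands the job in; it is judged then, once.
Trained networks look in a picture, given as the dict that the camera call returned (one of the last four; its "shot" number tells which), for a name from the list of things; names that differ only in an ending like _2 or _b are one class to them, and where a whole thing is asked for, a point or a joint stands for the part that bears it (a point fixed in the world has none). Each returns a list of dicts, best first, with "confidence" (0 to 1); they miss things now and then, are a little off and sometimes report something else, mostly with a low value. They report only what shows in the picture. A call takes as long as a camera call. They do not tell look-alikes from the thing itself.
- find_in(query, picture): "point" ([x, y, z] in m, in world coordinates, good to about 4 mm: the middle of the surface that is visible of it).
- silhouettes(query, picture): "pixels" (480x640 bool, what is visible of it).
- spot_point(query, picture): "point" ([x, y, z] in m, in world coordinates, good to about 4 mm: a listed point, or the origin of a listed thing).
The state is a dict: "time_s": time; "q": joint angles; "qd": joint speeds; "joint_torque": joint torques, N m; "eef_pos": TCP position; "ee_rot": TCP orientation; "force": force on the tool from outside, world axes, zero at the start; "torque": the same for the moment, N m; "opening": opening from 0.0 (shut) to 1.0 (fully open); "gripper_force": force on a finger pad.
Only numpy, scipy, OpenCV 4.12 (cv2) and the standard library are available. Lean on these libraries where they do the work, as an engineer would, in place of code of your own. Each camera call takes 0.05 s, during which the arm holds its last target. There are 200 camera calls.

## Working session

There is one attempt and no reset: what is moved stays moved. The work goes in short steps, Python scripts to look and compute and a shell command to move; the robot and the scene stay as the last step left them, time stands still between calls to the robot, and variables do not carry over. Pictures are saved under pics/ and viewed, at most 10 in all, crops included, and the job is handed in when it is done.

```bash
mkdir -p pics && cat > h.py <<'E'
from rig import *
import numpy as np, cv2
from scipy.spatial.transform import Rotation as R
def pt(f,q):
    r=spot_point(q,f)
    return [(np.round(d["point"],4).tolist(),round(d["confidence"],2)) for d in r[:3]]
def cloud(f):
    K=np.array(f["camera_matrix"]);k1=f["k1"];z=f["z_map"]
    v,u=np.mgrid[0:480,0:640]
    p=cv2.undistortPoints(np.stack([u.ravel(),v.ravel()],1).astype(np.float64)[:,None],K,np.array([k1,0,0,0.])).reshape(480,640,2)
    c=np.dstack([p*z[...,None],z])
    E=np.array(f["extrinsics"]);W=(c-E[:3,3])@E[:3,:3]
    W[z==0]=np.nan
    return W
def save(f,n): cv2.imwrite("pics/"+n+".png",cv2.cvtColor(f["color"],cv2.COLOR_RGB2BGR))
E
python3 - <<'E'
from h import *
for n in("scene","top"):
    f=grab_frame(n);save(f,n+"0")
    print(n)
    for q in "isolator handle_pivot handle_grip handle_eye fixed_eye leaf_hinge leaf_eye try_button_top lock_box ledge_mid flap_mid carrier_center bottle tin phone".split(): print(q,pt(f,q))
s=observe();print(s["time_s"],s["eef_pos"],s["ee_rot"],s["opening"],s["force"])
E
```

```text
scene
isolator [([0.5726, -0.2334, -0.0018], 0.6)]
handle_pivot [([0.6078, -0.2879, 0.1007], 0.73)]
handle_grip [([0.5409, -0.27, 0.1008], 0.71)]
handle_eye [([0.5039, -0.2556, 0.0913], 0.62)]
fixed_eye [([0.5908, -0.1739, 0.0872], 0.79), ([0.4924, 0.2071, 0.0992], 0.67)]
leaf_hinge [([0.5822, -0.1206, 0.1021], 0.98)]
leaf_eye [([0.4983, -0.2525, 0.0924], 0.74), ([0.5734, -0.1003, 0.1446], 0.6)]
try_button_top [([0.6524, -0.2405, 0.0934], 0.73), ([0.5795, -0.123, 0.0987], 0.6)]
lock_box [([0.5696, 0.2067, 0.0014], 0.73)]
ledge_mid [([0.494, 0.2095, 0.0997], 0.78)]
flap_mid [([0.5608, 0.2082, 0.1289], 0.87), ([0.6101, -0.2879, 0.1031], 0.54)]
carrier_center [([0.3328, 0.1327, 0.0171], 0.82), ([0.5513, 0.383, 0.0189], 0.79), ([0.4852, 0.2005, 0.1195], 0.65)]
bottle [([0.707, 0.0001, -0.0008], 0.88), ([0.5682, -0.2311, -0.0002], 0.61)]
tin [([0.5504, -0.0068, -0.0008], 0.71), ([0.4983, -0.2531, 0.0921], 0.53)]
phone []
top
isolator [([0.5709, -0.2329, 0.0027], 0.61)]
handle_pivot [([0.6027, -0.2842, 0.0982], 0.94)]
handle_grip [([0.5412, -0.2746, 0.1038], 0.69)]
handle_eye [([0.497, -0.2559, 0.09], 0.94)]
fixed_eye [([0.5869, -0.1699, 0.0844], 0.55)]
leaf_hinge [([0.5668, 0.2064, 0.1289], 0.71), ([0.5873, -0.1714, 0.0842], 0.65), ([0.5853, -0.1223, 0.1078], 0.55)]
leaf_eye [([0.5809, -0.098, 0.1424], 0.96)]
try_button_top [([0.656, -0.2429, 0.09], 0.73), ([0.5866, -0.1208, 0.1076], 0.35)]
lock_box [([0.5667, 0.2064, 0.0016], 0.72)]
ledge_mid [([0.4996, 0.2073, 0.1008], 0.73)]
flap_mid [([0.5681, 0.2077, 0.1318], 0.62)]
carrier_center [([0.5476, 0.3829, 0.0172], 0.73), ([0.4836, 0.1976, 0.116], 0.62), ([0.3334, 0.1289, 0.0179], 0.56)]
bottle [([0.7023, -0.0052, -0.0043], 0.93)]
tin [([0.5503, -0.01, -0.0033], 0.97)]
phone [([0.4073, -0.0016, -0.0034], 0.92)]
1.6 [0.2113966  0.66729203 0.18998364] [-4.80028459e-01 -3.10466718e+00  1.14919486e-04] 1.0006274642171502 [-0.2687503  -0.28013537 -0.38321153]
```

View pics/scene0.png

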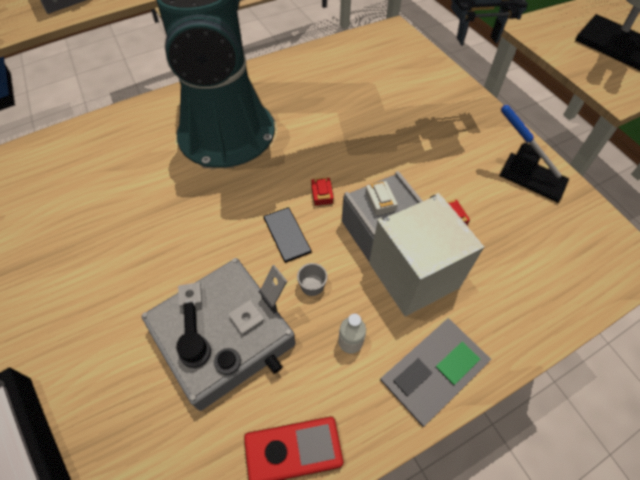

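View pics/top0.png

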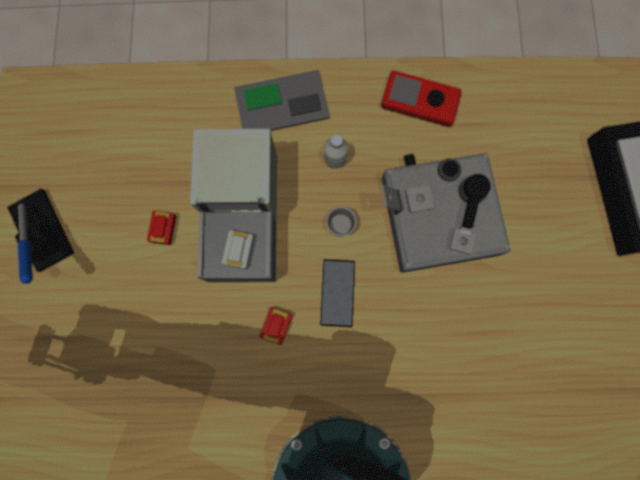

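The scene view shows the isolator at lower left (handle 190,325, fixed lug 245,317, leaf 275,285) and the lock-out box at centre right, with the white carrier at (383,197). The top view shows the carrier at (238,248) on the ledge, the leaf at (393,198) standing open, and the bottle, tin and phone in the gap between the two units. Next I'll refine the poses from depth.

```bash
cat >> h.py <<'E'
def box(W,lo,hi):
    m=np.all((W>lo)&(W<hi),axis=2); return W[m],m
def go(x,y,z,yaw=None):
    """shift in present tool axes (measured), and turn about tool z needed; yaw = yaw of tool x in deg"""
    s=observe();Rm=R.from_rotvec(s["ee_rot"]);d=np.array([x,y,z])-s["eef_pos"]
    y0=np.degrees(np.arctan2(*Rm.as_matrix()[[1,0],0]))
    t=None if yaw is None else -(((yaw-y0+180)%360)-180)
    print("t%.2f pos"%s["time_s"],np.round(s["eef_pos"],4),"yaw %.1f"%y0,"tilt",np.round(Rm.as_matrix()[2,:],3),"shift",np.round(Rm.inv().apply(d),4),"turn",t,"rad",None if t is None else round(np.radians(t),3),"q",np.round(s["q"],2))
E
python3 - <<'E'
from h import *
f=grab_frame("top");W=cloud(f)
def rect(lo,hi,n):
    P,m=box(W,lo,hi); r=cv2.minAreaRect(P[:,:2].astype(np.float32)*1000); print(n,len(P),r,np.round(np.median(P[:,2]),4))
rect((.42,-.38,.066),(.75,-.08,.074),"encl top")
rect((.55,.1,.165),(.75,.31,.18),"roof")
rect((.40,.1,.095),(.75,.31,.104),"ledge")
rect((.42,.13,.12),(.545,.28,.145),"carrier grip")
rect((.42,.145,.115),(.545,.27,.145),"carrier")
rect((.44,-.35,.105),(.75,-.20,.125),"bar+hub")
for q in("carrier_center","handle_eye"):
  for r in silhouettes(q,f)[:4]:
    P=W[r["pixels"]];P=P[np.isfinite(P[:,0])];print(q,r["confidence"],np.round(P.mean(0),4),cv2.minAreaRect(P[:,:2].astype(np.float32)*1000))
go(.541,-.272,.25,164)
E
```

```text
encl top 6985 ((567.442138671875, -230.77529907226562), (218.18264770507812, 226.63414001464844), 9.071747779846191) 0.0701
roof 5741 ((638.2167358398438, 206.43115234375), (150.5488739013672, 152.64932250976562), 89.90784454345703) 0.1722
ledge 3294 ((538.1529541015625, 205.5625), (146.01419067382812, 221.56675720214844), 89.41432189941406) 0.1002
carrier grip 895 ((482.84307861328125, 199.2559814453125), (50.436824798583984, 70.09832763671875), 78.6884994506836) 0.128
carrier 917 ((482.8351745605469, 199.257568359375), (50.436824798583984, 70.11446380615234), 78.6884994506836) 0.1278
bar+hub 824 ((576.957763671875, -277.0137939453125), (49.905784606933594, 113.52703094482422), 72.33731079101562) 0.116
carrier_center 0.73 [0.3329 0.1317 0.0293] ((333.1151123046875, 132.90931701660156), (50.18409729003906, 69.7244644165039), 69.65454864501953)
carrier_center 0.58 [0.5471 0.3811 0.0264] ((551.7803955078125, 389.4299011230469), (64.213134765625, 76.04899597167969), 79.79733276367188)
carrier_center 0.57 [0.4813 0.1975 0.1272] ((485.4520568847656, 202.16978454589844), (56.85155487060547, 74.9727554321289), 78.12211608886719)
handle_eye 0.75 [ 0.5546 -0.2692  0.1065] ((562.4632568359375, -271.5048828125), (49.20803451538086, 180.33255004882812), 73.30780029296875)
handle_eye 0.74 [0.5763 0.2016 0.1344] ((603.336669921875, 227.28536987304688), (352.7887268066406, 194.88475036621094), 0.02265225350856781)
t1.75 pos [0.2114 0.6673 0.19  ] yaw 162.4 tilt [ 0. -0. -1.] shift [-0.5979 -0.7959 -0.06  ] turn -1.5798675053601983 rad -0.028 q [ 1.23  0.38  1.73  0.    1.03 -0.03]
```

```bash
python3 -m pendant '[[-0.04,-0.031,-0.01,0,0,0,1],[-0.04,-0.031,-0.01,0,0,0,1],[-0.04,-0.031,-0.01,0,0,0,1],[-0.04,-0.031,-0.01,0,0,0,1],[-0.04,-0.031,-0.01,0,0,0,1],[-0.04,-0.031,-0.01,0,0,0,1],[-0.04,-0.031,-0.01,0,0,0,1],[-0.04,-0.031,-0.01,0,0,0,1],[-0.04,-0.031,0,0,0,0,1],[-0.04,-0.031,0,0,0,0,1]]' && python3 -c "
from h import *
go(.544,-.266,.20,162.3)"
```

```text
time_s: 3.0
eef_pos: [0.5, 0.2496, 0.2705]
ee_rot: [0.48, 3.104, 0.001]
force: [-1.0, 0.0, -0.2]
opening: 1.001
gripper_force: 0.0
t3.00 pos [0.5    0.2496 0.2705] yaw 162.4 tilt [-0.001  0.001 -1.   ] shift [-0.1976 -0.4782  0.0703] turn 0.11881672348445704 rad 0.002 q [ 0.42  0.06  1.97  0.    1.11 -0.84]
```

```bash
python3 -m pendant '[[-0.0198,-0.0478,0,0,0,0,1],[-0.0198,-0.0478,0,0,0,0,1],[-0.0198,-0.0478,0,0,0,0,1],[-0.0198,-0.0478,0,0,0,0,1],[-0.0198,-0.0478,0.005,0,0,0,1],[-0.0198,-0.0478,0.01,0,0,0,1],[-0.0198,-0.0478,0.01,0,0,0,0.6],[-0.0198,-0.0478,0.015,0,0,0,0.6],[-0.0198,-0.0478,0.015,0,0,0,0.6],[-0.0198,-0.0478,0.015,0,0,0,0.6]]' && python3 -c "
from h import *
go(.544,-.266,.094,162.3)"
```

```text
time_s: 4.25
eef_pos: [0.5435, -0.2663, 0.1997]
ee_rot: [0.48, 3.104, -0.0]
force: [0.9, 0.3, 0.7]
opening: 0.61
gripper_force: 0.0
t4.25 pos [ 0.5435 -0.2663  0.1997] yaw 162.4 tilt [-0. -0. -1.] shift [-0.0003  0.0004  0.1057] turn 0.11173359344587652 rad 0.002 q [-0.49  0.22  1.93  0.    1.   -1.76]
```

```bash
python3 -m pendant '[[0,0,0.03,0,0,0,0.6],[0,0,0.03,0,0,0,0.6],[0,0,0.03,0,0,0,0.6],[0,0,0.016,0,0,0,0.6],[0,0,0,0,0,0,0.1],[0,0,0,0,0,0,0.1],[0,0,0,0,0,0,0.1],[0,0,0,0,0,0,0.1]]' 8 && python3 -c "
from h import *
go(.544,-.266,.094,162.3)"
```

```text
time_s: 5.25
eef_pos: [0.5438, -0.2646, 0.0947]
ee_rot: [0.48, 3.104, -0.001]
force: [-0.2, -0.4, -0.2]
opening: 0.197
gripper_force: 0.0
t5.25 pos [ 0.5438 -0.2646  0.0947] yaw 162.4 tilt [-0.001 -0.    -1.   ] shift [-0.0006 -0.0013  0.0007] turn 0.12598474288259354 rad 0.002 q [-0.49  0.36  1.97  0.    0.81 -1.76]
```

```bash
python3 -m pendant '[[0,0,0,0,0,0,0.05],[0,0,0,0,0,0,0.05]]' 12
```

```text
time_s: 5.5
eef_pos: [0.5435, -0.2645, 0.0941]
ee_rot: [0.48, 3.105, -0.0]
force: [0.5, 0.5, 1.0]
opening: 0.051
gripper_force: 0.0
```

```bash
python3 - <<'E'
from h import *
f=grab_frame("scene");c=f["color"][200:440,100:420];g=grab_frame("top")["color"][120:300,350:590]
a=cv2.resize(c,(600,450),interpolation=cv2.INTER_CUBIC)
cv2.imwrite("pics/c1.png",a[...,::-1]);cv2.imwrite("pics/c2.png",cv2.resize(g,(600,450))[...,::-1])
E
```

```text
(no output)
```

View pics/c1.png

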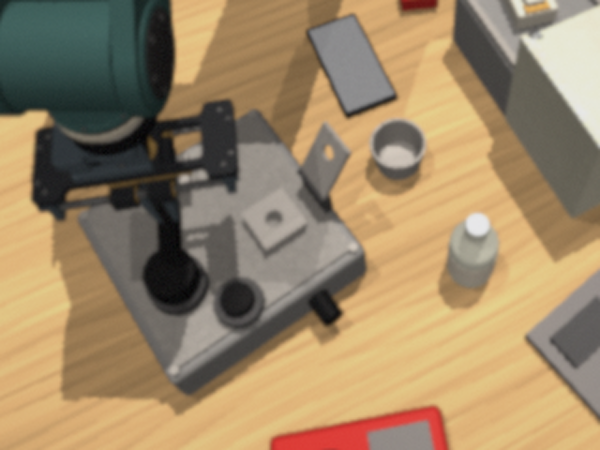

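View pics/c2.png

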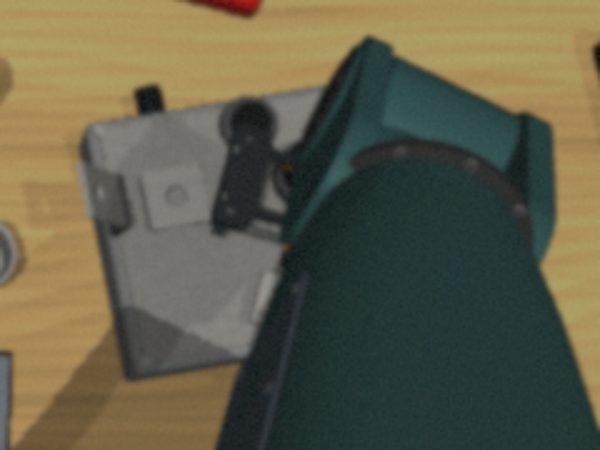

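```bash
python3 - <<'E'
from h import *
f=grab_frame("scene");g=grab_frame("top")
for x in(f,g):
  print(pt(x,"handle_eye"),pt(x,"handle_grip"),pt(x,"handle_pivot"))
  W=cloud(x);P,m=box(W,(.45,-.36,.1),(.7,-.2,.13));print(len(P),cv2.minAreaRect(P[:,:2].astype(np.float32)*1000))
  for y in np.arange(-.36,-.2,.02):
    print(round(y,2),[(lambda s:round(float(np.median(s)),3) if len(s) else None)(P[(abs(P[:,0]-a)<.01)&(abs(P[:,1]-y)<.01)][:,2]) for a in np.arange(.46,.66,.02)])
s=observe();print(s["opening"],s["gripper_force"],s["force"])
E
```

```text
[([0.4986, -0.2524, 0.091], 0.66)] [([0.5446, -0.2676, 0.1022], 0.81)] []
892 ((584.3912353515625, -282.65399169921875), (50.69623565673828, 100.4985122680664), 80.70051574707031)
-0.36 [None, None, None, None, None, None, None, None, None, None]
-0.34 [None, None, None, None, None, None, None, None, None, None]
-0.32 [None, None, None, None, None, None, None, 0.118, 0.117, None]
-0.3 [None, None, None, None, None, None, 0.118, 0.118, 0.118, 0.11]
-0.28 [None, None, None, None, None, 0.115, 0.115, 0.118, 0.117, 0.113]
-0.26 [None, None, None, None, 0.128, 0.115, 0.112, 0.117, 0.116, None]
-0.24 [None, None, None, None, 0.128, None, None, None, None, None]
-0.22 [None, None, None, None, None, None, None, None, None, None]
[([0.4991, -0.2527, 0.0874], 0.68)] [([0.5421, -0.2704, 0.1018], 0.52)] [([0.6019, -0.2837, 0.0991], 0.65)]
28 ((575.6383056640625, -259.57958984375), (5.758420944213867, 99.94041442871094), 81.33466339111328)
-0.36 [None, None, None, None, None, None, None, None, None, None]
-0.34 [None, None, None, None, None, None, None, None, None, None]
-0.32 [None, None, None, None, None, None, None, None, None, None]
-0.3 [None, None, None, None, None, None, None, None, None, None]
-0.28 [None, None, None, None, None, None, None, None, None, None]
-0.26 [None, None, None, 0.105, 0.103, None, None, 0.105, 0.115, None]
-0.24 [None, None, None, None, None, None, None, None, None, None]
-0.22 [None, None, None, None, None, None, None, None, None, None]
0.047938214606338486 0.0 [ 0.57242792 -0.58320089  0.41552437]
```

```bash
python3 -m pendant '[[0,0.004,0,0,0,0,0.05],[0,0.004,0,0,0,0,0.05],[0,0.004,0,0,0,0,0.05],[0,0,0,0,0,0,0.05]]' && python3 - <<'E'
from h import *
f=grab_frame("scene");W=cloud(f)
P,m=box(W,(.53,-.3,.1),(.62,-.2,.121));print(len(P),cv2.minAreaRect(P[:,:2].astype(np.float32)*1000))
s=observe();print(s["opening"],s["gripper_force"],s["force"],s["torque"],s["joint_torque"],s["eef_pos"])
print(pt(f,"handle_eye"),pt(f,"handle_grip"))
cv2.imwrite("pics/c3.png",cv2.resize(f["color"][240:360,120:260],(700,600),interpolation=cv2.INTER_CUBIC)[...,::-1])
E
```

```text
time_s: 6.5
eef_pos: [0.5473, -0.2527, 0.0941]
ee_rot: [0.479, 3.105, -0.0]
force: [0.8, -0.5, 0.7]
opening: 0.046
gripper_force: 0.0
570 ((581.0707397460938, -275.4405517578125), (42.60881042480469, 84.57209777832031), 75.89216613769531)
0.04942685563983506 0.0 [-0.81456932  0.25988637  0.67343993] [0.01470978 0.0121853  0.001776  ] [ 3.27883847e-01 -6.71061587e+01 -3.56907821e+01 -2.32284574e-02
  7.30334781e-02  3.27545812e-02] [ 0.54720603 -0.2528491   0.09403512]
[([0.5439, -0.2656, 0.0979], 0.16)] []
```

View pics/c3.png

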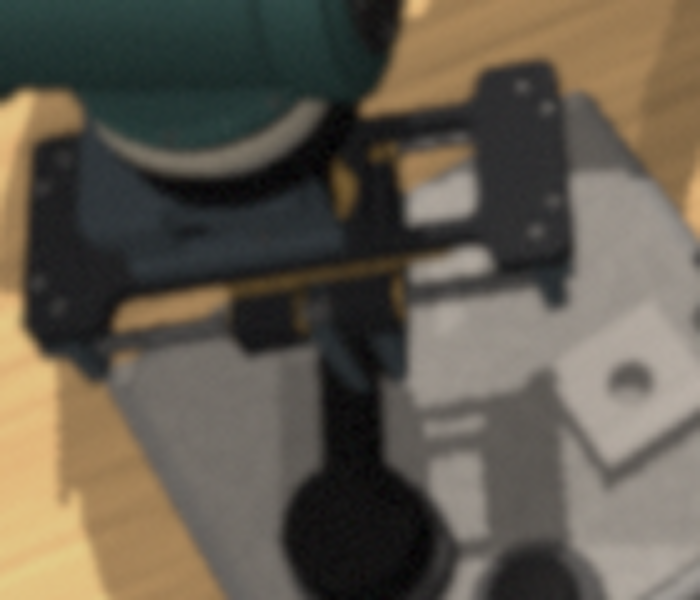

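The crop shows the two finger tips around (345,350) and (395,350) next to the bar, which runs from the hub at (355,530). Next I'll check whether the bar moved, using its depth points.

```bash
python3 - <<'E'
from h import *
f=grab_frame("scene");W=cloud(f);p=np.array([.606,-.286])
for lo,hi in((.085,.1),(.1,.121),(.121,.14),(.14,.16),(.16,.18)):
  P,m=box(W,(.48,-.34,lo),(.66,-.2,hi));d=P[:,:2]-p;r=np.hypot(*d.T);a=np.degrees(np.arctan2(d[:,1],d[:,0]))
  for r0 in(28,36,44,52,60,70,80,90,100,110,120):
    k=(r>r0/1e3)&(r<(r0+8)/1e3)&(a>100)&(a<230)
    if k.sum()>2: print(lo,r0,k.sum(),np.round(np.percentile(a[k],[0,10,50,90,100])),P[k,2].mean().round(3))
E
```

```text
0.085 28 4 [119. 121. 136. 147. 147.] 0.091
0.085 36 4 [149. 149. 149. 150. 151.] 0.095
0.085 44 4 [151. 151. 152. 153. 153.] 0.092
0.085 52 4 [153. 153. 154. 154. 154.] 0.094
0.085 60 3 [154. 154. 155. 155. 155.] 0.098
0.1 28 50 [144. 147. 160. 175. 180.] 0.113
0.1 36 48 [148. 150. 159. 172. 176.] 0.113
0.1 44 43 [150. 152. 161. 171. 174.] 0.114
0.1 52 27 [137. 152. 167. 171. 172.] 0.114
0.1 60 6 [151. 160. 169. 170. 170.] 0.116
0.121 44 29 [149. 150. 153. 158. 160.] 0.132
0.121 52 34 [134. 135. 141. 150. 151.] 0.13
0.121 60 6 [136. 136. 138. 145. 151.] 0.13
0.14 44 28 [149. 150. 154. 159. 161.] 0.151
0.14 52 41 [132. 133. 138. 149. 151.] 0.149
0.14 60 3 [134. 135. 136. 137. 137.] 0.144
0.16 44 22 [151. 152. 155. 159. 160.] 0.169
0.16 60 4 [154. 154. 155. 155. 155.] 0.178
```

```bash
python3 - <<'E'
from h import *
f=grab_frame("scene");W=cloud(f)
E=np.array(f["extrinsics"]);print("cam",-E[:3,:3].T@E[:3,3])
K=np.array(f["camera_matrix"])
def px(p):
    c=E[:3,:3]@p+E[:3,3];u=c[:2]/c[2];u=u*(1+f["k1"]*(u@u));return (K[:2,:2]@u+K[:2,2]).round(1)
s=observe();t=s["eef_pos"];print(t)
print("tcp px",px(t),"bar grip px",px(np.array([.544,-.266,.114])), "crop scale5 off(120,240)")
P,m=box(W,(.53,-.29,.075),(.58,-.225,.2))
vu=np.argwhere(m)
for (v,u),q in sorted(zip(vu.tolist(),P.tolist()),key=lambda a:(a[0][1],a[0][0])):
    if u%3==0 and v%2==0: print((u,v),np.round(q,3).tolist(),f["color"][v,u].tolist())
E
```

```text
cam [ 0.95381872 -0.20807759  0.87092929]
[ 0.54708517 -0.2531201   0.09401446]
tcp px [198.  313.8] bar grip px [188.5 311.1] crop scale5 off(120,240)
(183, 296) [0.551, -0.26, 0.186] [56, 48, 37]
(183, 298) [0.555, -0.261, 0.186] [37, 38, 37]
(183, 304) [0.562, -0.265, 0.179] [46, 46, 47]
(183, 306) [0.561, -0.267, 0.172] [44, 47, 49]
(183, 308) [0.561, -0.269, 0.164] [49, 52, 53]
(186, 306) [0.561, -0.263, 0.166] [33, 36, 39]
(186, 308) [0.561, -0.264, 0.161] [38, 43, 46]
(186, 310) [0.562, -0.266, 0.155] [41, 46, 49]
(186, 312) [0.561, -0.268, 0.146] [35, 39, 42]
(186, 314) [0.549, -0.272, 0.117] [21, 22, 24]
(186, 316) [0.551, -0.274, 0.113] [16, 15, 14]
(186, 318) [0.556, -0.275, 0.115] [13, 13, 13]
(186, 320) [0.56, -0.276, 0.116] [12, 10, 12]
(186, 322) [0.563, -0.278, 0.115] [11, 9, 10]
(186, 324) [0.567, -0.279, 0.115] [14, 12, 13]
(186, 326) [0.571, -0.28, 0.115] [9, 10, 12]
(186, 328) [0.575, -0.281, 0.116] [14, 16, 14]
(186, 330) [0.578, -0.283, 0.115] [17, 18, 19]
(189, 308) [0.562, -0.26, 0.156] [23, 22, 22]
(189, 310) [0.56, -0.262, 0.147] [26, 28, 29]
(189, 312) [0.5
[... 1202 characters left out ...]
95, 320) [0.559, -0.262, 0.098] [28, 27, 25]
(195, 322) [0.566, -0.263, 0.104] [27, 25, 25]
(195, 324) [0.569, -0.265, 0.104] [21, 20, 17]
(195, 326) [0.575, -0.266, 0.107] [21, 19, 18]
(195, 328) [0.578, -0.267, 0.107] [18, 15, 14]
(198, 308) [0.568, -0.246, 0.153] [39, 44, 47]
(198, 310) [0.567, -0.248, 0.145] [38, 43, 46]
(198, 312) [0.568, -0.249, 0.14] [39, 44, 47]
(198, 314) [0.566, -0.251, 0.129] [41, 43, 45]
(201, 294) [0.567, -0.23, 0.195] [86, 81, 74]
(201, 296) [0.571, -0.231, 0.195] [78, 75, 70]
(201, 308) [0.556, -0.242, 0.127] [91, 88, 85]
(201, 310) [0.56, -0.244, 0.127] [98, 95, 91]
(201, 312) [0.563, -0.245, 0.126] [93, 91, 87]
(201, 314) [0.567, -0.246, 0.126] [101, 97, 94]
```

```bash
python3 -m pendant '[[0,0,-0.03,0,0,0,0.05],[0,0.02,-0.03,0,0,0,0.05],[0,0,0,0,0,0,0.05]]' && python3 - <<'E'
from h import *
f=grab_frame("scene");W=cloud(f)
E=np.array(f["extrinsics"]);K=np.array(f["camera_matrix"])
def px(p):
    c=E[:3,:3]@p+E[:3,3];u=c[:2]/c[2];u=u*(1+f["k1"]*(u@u));return (K[:2,:2]@u+K[:2,2]).round(1)
t=observe()["eef_pos"];u,v=px(t);print(t,u,v)
P,m=box(W,t-[.03,.03,.03],t+[.03,.03,.15])
for a in range(int(u)-10,int(u)+11,3):
    k=[(int(b),np.round(W[b,a],3).tolist()) for b in np.argwhere(m[:,a]).ravel()[-3:]]
    print(a,k)
v,u=int(v),int(u)
cv2.imwrite("pics/c4.png",cv2.resize(f["color"][v-50:v+40,u-60:u+60],(720,540),interpolation=cv2.INTER_NEAREST)[...,::-1])
E
```

```text
time_s: 7.12
eef_pos: [0.5546, -0.2339, 0.1562]
ee_rot: [0.478, 3.101, -0.002]
force: [-0.1, -0.1, 0.2]
opening: 0.05
gripper_force: 0.0
[ 0.55365021 -0.23401359  0.15475326] 201.3 298.7
191 [(297, [0.571, -0.247, 0.205]), (298, [0.57, -0.247, 0.202]), (299, [0.567, -0.249, 0.192])]
194 [(299, [0.572, -0.244, 0.197]), (300, [0.57, -0.245, 0.191]), (301, [0.569, -0.246, 0.186])]
197 [(299, [0.568, -0.24, 0.185]), (300, [0.57, -0.24, 0.186]), (301, [0.57, -0.241, 0.183])]
200 [(298, [0.573, -0.234, 0.193]), (299, [0.573, -0.235, 0.19]), (300, [0.571, -0.236, 0.184])]
203 [(299, [0.575, -0.23, 0.19]), (300, [0.575, -0.231, 0.187]), (301, [0.574, -0.232, 0.182])]
206 []
209 []
```

View pics/c4.png

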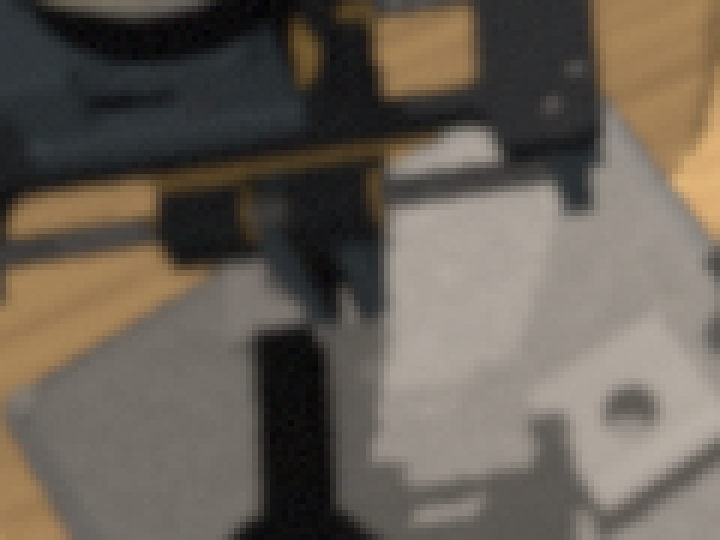

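The crop shows the finger tips at about (325,320) and (365,320). By depth they sit about 27 mm above the reported TCP, so I had closed above the bar. I'll work with a z offset of about 26 mm from here.

```bash
python3 -m pendant '[[0,-0.015,0,0,0,0,0.6],[0,-0.016,0,0,0,0,0.6],[0,0,0,0,0,0,0.6],[0,0,0,0,0,0,0.6],[0,0,0,0,0,0,0.6]]' && python3 -c "
from h import *
f=grab_frame('scene');W=cloud(f);t=observe()['eef_pos']
P,m=box(W,t+[-.06,-.12,-.02],t+[.06,.12,.2])
print([(d,int((abs(P[:,2]-t[2]-d/1e3)<.005).sum())) for d in range(0,160,10)])
go(.544,-.266,.068,162.3)"
```

```text
time_s: 7.8
eef_pos: [0.5438, -0.2634, 0.1539]
ee_rot: [-0.48, -3.105, -0.0]
force: [0.9, -0.6, 0.2]
opening: 0.566
gripper_force: 0.0
[(0, 0), (10, 0), (20, 0), (30, 49), (40, 70), (50, 57), (60, 66), (70, 44), (80, 43), (90, 9), (100, 16), (110, 135), (120, 525), (130, 666), (140, 803), (150, 1617)]
t7.85 pos [ 0.5438 -0.2633  0.154 ] yaw 162.4 tilt [ 0.  0. -1.] shift [-0.001  -0.0025  0.086 ] turn 0.13393380320715664 rad 0.002 q [-0.49  0.28  1.95  0.    0.91 -1.75]
```

```bash
python3 -m pendant '[[0,-0.0025,0.03,0,0,0,0.6],[0,0,0.03,0,0,0,0.6],[0,0,0.02,0,0,0,0.6],[0,0,0.006,0,0,0,0.6],[0,0,0,0,0,0,0.1],[0,0,0,0,0,0,0.1],[0,0,0,0,0,0,0.1],[0,0,0,0,0,0,0.1],[0,0,0,0,0,0,0.1]]' 8 && python3 -c "
from h import *
go(.544,-.266,.068,162.3)"
```

```text
time_s: 8.98
eef_pos: [0.5432, -0.2662, 0.0686]
ee_rot: [0.48, 3.104, -0.0]
force: [-3.7, -0.9, 6.9]
opening: 0.226
gripper_force: 8.0
t8.97 pos [ 0.5432 -0.2662  0.0686] yaw 162.4 tilt [-0. -0. -1.] shift [-0.0007  0.0004  0.0006] turn 0.10545591899239071 rad 0.002 q [-0.49  0.4   1.97 -0.    0.77 -1.76]
```

```bash
python3 -m pendant '[[-0.0008,0.0102,0,0,0,0.1576,0.1],[-0.0008,0.0102,0,0,0,0.1576,0.1],[-0.0008,0.0102,0,0,0,0.1576,0.1],[-0.0008,0.0102,0,0,0,0.1576,0.1],[-0.0008,0.0102,0,0,0,0.1576,0.1],[-0.0008,0.0102,0,0,0,0.1576,0.1],[0,0,0,0,0,0,0.1]]' 8 && python3 - <<'E'
from h import *
go(.596,-.222,.068,99.1)
for n in("scene","top"):
    f=grab_frame(n)
    for q in("handle_eye","fixed_eye","handle_pivot","handle_grip"): print(n,q,pt(f,q))
E
```

```text
time_s: 9.85
eef_pos: [0.5859, -0.2236, 0.0685]
ee_rot: [1.838, 2.545, 0.001]
force: [4.2, 2.0, 5.2]
opening: 0.218
gripper_force: 8.0
t9.85 pos [ 0.5859 -0.2236  0.0685] yaw 108.3 tilt [-0.001  0.002 -1.   ] shift [-0.0016  0.0101  0.0006] turn 9.224025012156886 rad 0.161 q [-0.4   0.43  1.93  0.    0.78 -0.72]
scene handle_eye [([0.5752, -0.1739, 0.0903], 0.76)]
scene fixed_eye [([0.5838, -0.1744, 0.0845], 0.55)]
scene handle_pivot [([0.6077, -0.2869, 0.0992], 0.75)]
scene handle_grip [([0.5839, -0.2243, 0.0983], 0.8), ([0.4834, 0.1996, 0.1003], 0.18)]
top handle_eye [([0.571, -0.1769, 0.0911], 0.6), ([0.5857, -0.1725, 0.0867], 0.43)]
top fixed_eye [([0.5858, -0.1743, 0.0833], 0.91)]
top handle_pivot []
top handle_grip []
```

```bash
python3 -m pendant '[[-0.0008,0.0102,0,0,0,0.16,0.1],[0,0,0,0,0,0,0.1],[0,0,0,0,0,0,0.5],[0,0,0,0,0,0,0.5],[0,0,0,0,0,0,0.5],[0,0,-0.04,0,0,0,0.5],[0,0,-0.05,0,0,0,0.5]]' 8 && python3 - <<'E'
from h import *
go(.596,-.222,.068,99.1)
f=grab_frame("top");g=grab_frame("scene")
for n,f in(("top",f),("scene",g)):
    for q in("handle_eye","fixed_eye","handle_pivot","handle_grip"): print(n,q,pt(f,q))
    W=cloud(f);P,m=box(W,(.55,-.34,.105),(.66,-.19,.121));print(len(P),cv2.minAreaRect(P[:,:2].astype(np.float32)*1000))
E
```

```text
time_s: 11.22
eef_pos: [0.5936, -0.2211, 0.158]
ee_rot: [-2.036, -2.389, 0.001]
force: [-0.4, -0.4, 0.0]
opening: 0.498
gripper_force: 0.0
t11.22 pos [ 0.5936 -0.2211  0.158 ] yaw 99.1 tilt [ 0.001 -0.002 -1.   ] shift [-0.0014  0.0025  0.09  ] turn 0.024901946431612032 rad 0.0 q [-0.39  0.32  1.89 -0.    0.94 -0.55]
top handle_eye [([0.5897, -0.1761, 0.0911], 0.57)]
top fixed_eye []
top handle_pivot []
top handle_grip [([0.5907, -0.225, 0.1021], 0.83), ([0.497, 0.2089, 0.1003], 0.3)]
54 ((594.1426391601562, -203.70169067382812), (11.57042407989502, 21.996713638305664), 67.57228088378906)
scene handle_eye [([0.5915, -0.1746, 0.0909], 0.7)]
scene fixed_eye [([0.5878, -0.176, 0.0892], 0.65)]
scene handle_pivot [([0.6073, -0.2891, 0.0997], 0.6)]
scene handle_grip [([0.5933, -0.2182, 0.0988], 0.87)]
733 ((599.3753051757812, -259.5567321777344), (50.4410514831543, 107.53125762939453), 21.33664894104004)
```

```bash
python3 -m pendant '[[0,0,-0.03,0,0,0,0],[0.043,0.001,0,0,0,0,0],[0.043,0.001,0,0,0,0,0],[0.043,0.001,0,0,0,0,0],[0.044,0,0,0,0,0,0],[0,0,0,0,0,0,0]]' 8 && python3 - <<'E'
from h import *
go(.569,-.05,.158,99.1)
f=grab_frame("top");g=grab_frame("scene")
for n,f in(("top",f),("scene",g)):
    for q in("handle_eye","fixed_eye","handle_pivot","handle_grip","leaf_eye","leaf_hinge","try_button_top"): print(n,q,pt(f,q))
    W=cloud(f);P,m=box(W,(.55,-.34,.105),(.66,-.19,.121));print(len(P),cv2.minAreaRect(P[:,:2].astype(np.float32)*1000))
    P,m=box(W,(.54,-.20,.087),(.64,-.14,.098));print("lug",len(P),cv2.minAreaRect(P[:,:2].astype(np.float32)*1000))
    P,m=box(W,(.42,-.38,.066),(.75,-.08,.074));print("encl",len(P),cv2.minAreaRect(P[:,:2].astype(np.float32)*1000))
f=grab_frame("top")
cv2.imwrite("pics/c5.png",cv2.resize(f["color"][140:280,370:530],(800,700)[:2],interpolation=cv2.INTER_CUBIC)[:600,:,::-1])
E
```

```text
time_s: 12.48
eef_pos: [0.5695, -0.0479, 0.1875]
ee_rot: [-2.035, -2.392, 0.001]
force: [0.1, 0.3, -0.2]
opening: 0.004
gripper_force: 0.0
t12.47 pos [ 0.5695 -0.0479  0.1875] yaw 99.2 tilt [ 0.    -0.001 -1.   ] shift [-0.002  -0.0008  0.0295] turn 0.1286495549564961 rad 0.002 q [-0.12  0.18  2.    0.    0.96 -0.29]
top handle_eye [([0.5855, -0.1763, 0.0881], 0.74)]
top fixed_eye [([0.5876, -0.1714, 0.0854], 0.92)]
top handle_pivot [([0.6035, -0.2896, 0.096], 0.59)]
top handle_grip [([0.5917, -0.2245, 0.1006], 0.73)]
top leaf_eye []
top leaf_hinge [([0.6049, -0.2861, 0.0998], 0.69)]
top try_button_top [([0.6543, -0.2424, 0.087], 0.58)]
816 ((607.3902587890625, -256.0744323730469), (112.57823181152344, 50.923309326171875), 89.2725601196289)
lug 8 ((578.5700073242188, -197.7012481689453), (3.2811737060546875, 19.182218551635742), 86.3672866821289)
encl 4248 ((573.4892578125, -271.5446472167969), (216.32266235351562, 144.98800659179688), 8.760710716247559)
scene handle_eye [([0.59, -0.1731, 0.0896], 0.93), ([0.6524, -0.24, 0.0915], 0.33)]
scene fixed_eye [([0.587, -0.1755, 0.0873], 0.95)]
scene handle_pivot [([0.6099, -0.2896, 0.1002], 0.95)]
scene handle_grip [([0.5945, -0.2239, 0.0951], 0.95)]
scene leaf_eye [([0.575, -0.0988, 0.1475], 0.91), ([0.586, -0.1743, 0.0872], 0.54)]
scene leaf_hinge [([0.5758, -0.0973, 0.1482], 0.7), ([0.5774, -0.1229, 0.1006], 0.63)]
scene try_button_top [([0.6539, -0.2401, 0.0947], 0.77)]
1044 ((599.0575561523438, -257.265625), (50.470829010009766, 111.89488983154297), 21.100902557373047)
lug 500 ((591.0072021484375, -174.7081298828125), (51.20064926147461, 51.89202880859375), 8.821633338928223)
encl 8240 ((570.601806640625, -232.21250915527344), (217.83279418945312, 226.8579559326172), 8.677311897277832)
```

View pics/c5.png

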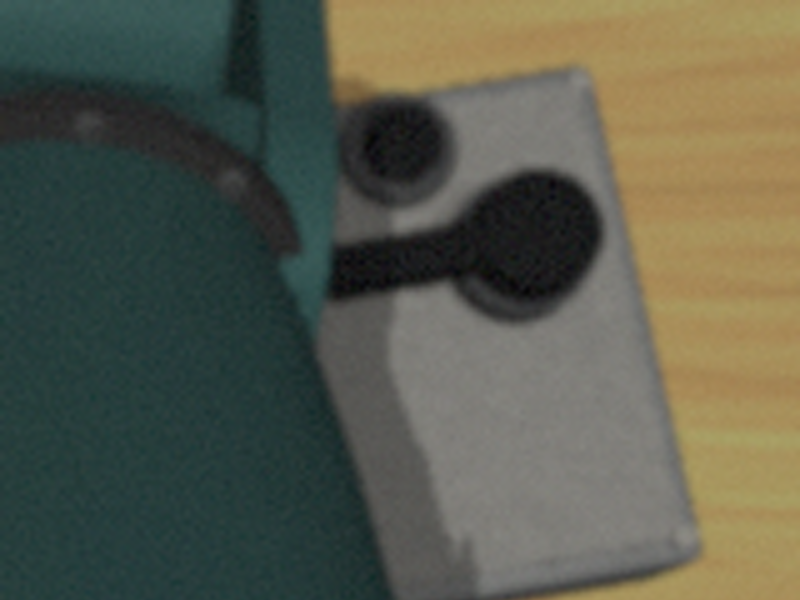

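The top view shows only the hub (530,230) and button (400,145), because the arm hides the lug. I'll fit the bar and lug from the scene camera instead.

```bash
python3 - <<'E'
from h import *
f=grab_frame("scene");W=cloud(f)
P,m=box(W,(.56,-.25,.107),(.63,-.19,.122))
Q,_=box(W,(.56,-.33,.110),(.65,-.185,.124))
c,r=cv2.minEnclosingCircle(Q[(Q[:,1]<-.262)][:,:2].astype(np.float32)*1000);print("hub",c,r)
vx,vy,x0,y0=cv2.fitLine(P[:,:2].astype(np.float32),cv2.DIST_HUBER,0,1e-4,1e-4).ravel()
a=np.degrees(np.arctan2(vy,vx))%180;print("bar dir",a,"at",x0,y0,len(P))
# signed angle deviation if the pivot is known
for zl,zh in((.0905,.10),(.080,.0895)):
    P,m=box(W,(.54,-.215,zl),(.64,-.135,zh));print(zl,len(P),np.round(P.mean(0),4),cv2.minAreaRect(P[:,:2].astype(np.float32)*1000))
P,m=box(W,(.4,-.4,.066),(.75,-.08,.074))
# front (-y) & side edges of enclosure direction
h=cv2.convexHull(P[:,:2].astype(np.float32)*1000)[:,0];print(cv2.minAreaRect(h))
d=np.roll(h,-1,0)-h;L=np.hypot(*d.T);
for i in np.argsort(-L)[:6]: print(L[i].round(1),np.degrees(np.arctan2(d[i,1],d[i,0])).round(2))
cv2.imwrite("pics/c6.png",cv2.resize(f["color"][270:390,160:310],(750,600),interpolation=cv2.INTER_CUBIC)[...,::-1])
E
```

```text
hub (609.4300537109375, -286.3778076171875) 27.04605484008789
bar dir 101.103386 at 0.60003376 -0.22816914 312
0.0905 498 [ 0.59   -0.1757  0.0954] ((590.4480590820312, -184.15904235839844), (45.7229118347168, 65.60651397705078), 9.973005294799805)
0.08 184 [ 0.6027 -0.1707  0.0853] ((590.7283325195312, -172.74154663085938), (51.37874221801758, 50.94358444213867), 9.46043586730957)
((570.538818359375, -232.2249755859375), (217.91355895996094, 226.27833557128906), 9.096796989440918)
146.3 -170.9
126.8 9.35
125.5 -81.1
108.0 98.12
87.0 99.37
49.2 10.24
```

View pics/c6.png

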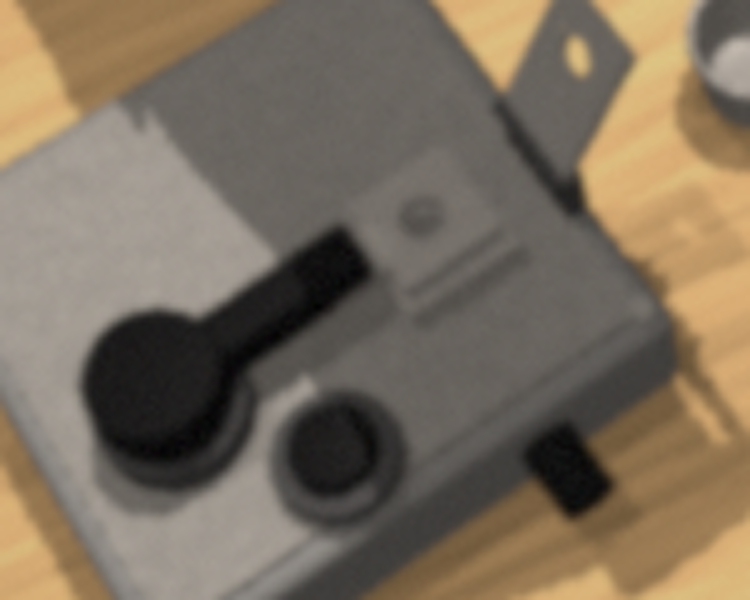

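The scene crop shows the handle lug with its hole at (420,215). The fixed lug's edge shows along its +x side (460,265), and no enclosure shows through the hole. I'll compare the two lugs in enclosure axes.

```bash
python3 - <<'E'
from h import *
a=np.radians(9.1);Rz=np.array([[np.cos(a),np.sin(a)],[-np.sin(a),np.cos(a)]])
A=[];B=[];C=[];H=[]
for i in range(3):
    f=grab_frame("scene");W=cloud(f)
    P,m=box(W,(.5,-.36,.06),(.7,-.1,.13));e=(P[:,:2]-[.606,-.286])@Rz.T*1000;z=P[:,2]*1000
    A.append(e[(z>91.5)&(z<100)&(e[:,1]>94)&(e[:,1]<142)]);B.append(e[(z>82)&(z<88)&(e[:,1]>88)&(e[:,1]<145)])
    C.append(e[(z>110)&(z<120)&(e[:,1]>35)&(e[:,1]<85)]);H.append(e[(z>113)&(z<123)&(e[:,1]<25)])
A,B,C,H=map(np.vstack,(A,B,C,H))
print("handle lug x,y ranges",np.percentile(A,[1,3,50,97,99],axis=0).round(1).tolist())
print("fixed lug",len(B),np.percentile(B,[1,3,50,97,99],axis=0).round(1).tolist())
for y in range(95,140,9):
    k=abs(A[:,1]-y)<5; j=abs(B[:,1]-y)<5
    print("y",y,"handle x",np.percentile(A[k,0],[3,97]).round(1),"fixed x",(np.percentile(B[j,0],[3,97]).round(1),j.sum()) if j.sum()>3 else None)
for y in range(40,85,10):
    k=abs(C[:,1]-y)<5;print("bar y",y,np.percentile(C[k,0],[4,96]).round(1))
print("hub",cv2.minEnclosingCircle(H.astype(np.float32)))
E
```

```text
handle lug x,y ranges [[-21.9, 94.5], [-21.2, 95.2], [1.1, 115.3], [21.9, 134.5], [22.4, 135.3]]
fixed lug 478 [[-20.5, 89.1], [-17.4, 89.6], [22.3, 114.8], [28.2, 138.4], [28.4, 138.7]]
y 95 handle x [-21.2  21.3] fixed x (array([-19.8,  27.1]), np.int64(89))
y 104 handle x [-20.7  22.1] fixed x (array([-5.2, 28.1]), np.int64(69))
y 113 handle x [-21.5  22.3] fixed x (array([-8.9, 27.7]), np.int64(107))
y 122 handle x [-21.2  21.8] fixed x (array([-7.9, 28.4]), np.int64(88))
y 131 handle x [-20.8  21.4] fixed x (array([20.7, 28.3]), np.int64(67))
bar y 40 [-7.1 10.8]
bar y 50 [-6.5 11.1]
bar y 60 [-7.9 10.6]
bar y 70 [-7.8 10.4]
bar y 80 [-7.8 10.6]
hub ((2.877173900604248, -0.4352060556411743), 26.832698822021484)
```

```bash
python3 -m pendant '[[-0.043,-0.001,0,0,0,0,0.5],[-0.043,0,0,0,0,0,0.5],[-0.043,0,0,0,0,0,0.5],[-0.044,0,0,0,0,0.023,0.5],[0,0,0.03,0,0,0,0.5],[0,0,0,0,0,0,0.5]]' 8 && python3 -c "
from h import *
go(.5951,-.2209,.068,97.8)"
```

```text
time_s: 14.28
eef_pos: [0.5951, -0.2208, 0.1561]
ee_rot: [-2.064, -2.363, 0.002]
force: [-0.3, 0.2, 0.5]
opening: 0.498
gripper_force: 0.0
t14.28 pos [ 0.5951 -0.2208  0.1561] yaw 97.7 tilt [ 0.002 -0.003 -1.   ] shift [-0.0002  0.0002  0.0881] turn -0.07743539203488581 rad -0.001 q [-0.39  0.32  1.88  0.    0.94 -0.53]
```

```bash
python3 -m pendant '[[0,0,0.04,0,0,0,0.5],[0,0,0.04,0,0,0,0.5],[0,0,0.008,0,0,0,0.5],[0,0,0,0,0,0,0.1],[0,0,0,0,0,0,0.1],[0,0,0,0,0,0,0.1],[0,0,0,0,0,0,0.1],[0,0,0,0,0,0,0.1]]' 15 && python3 -c "
from h import *
go(.5951,-.2209,.068,97.8)"
```

```text
time_s: 15.28
eef_pos: [0.5975, -0.2212, 0.0715]
ee_rot: [2.065, 2.366, 0.001]
force: [-0.6, 1.8, 7.4]
opening: 0.219
gripper_force: 14.9
t15.28 pos [ 0.5975 -0.2212  0.0715] yaw 97.8 tilt [-0.001  0.002 -1.   ] shift [ 0.0006 -0.0023  0.0035] turn -0.03017132372974629 rad -0.001 q [-0.39  0.44  1.91  0.    0.79 -0.53]
```

```bash
python3 -m pendant '[[0,0,0,0,0,0,0.5],[0,0,0,0,0,0,0.5],[0,0,-0.04,0,0,0,0.5],[0,0,-0.05,0,0,0,0],[0,0,-0.03,0,0,0,0],[0.043,0.001,0,0,0,0,0],[0.043,0.001,0,0,0,0,0],[0.043,0.001,0,0,0,0,0],[0.044,0,0,0,0,0,0],[0,0,0,0,0,0,0]]' 8 && cat > m.py <<'E'
from h import *
a=np.radians(9.1);Rz=np.array([[np.cos(a),np.sin(a)],[-np.sin(a),np.cos(a)]])
A=[];B=[];C=[];H=[]
for i in range(3):
    f=grab_frame("scene");W=cloud(f)
    P,m=box(W,(.5,-.36,.06),(.7,-.1,.13));e=(P[:,:2]-[.606,-.286])@Rz.T*1000;z=P[:,2]*1000
    A.append(e[(z>91.5)&(z<100)&(e[:,1]>94)&(e[:,1]<142)]);B.append(e[(z>82)&(z<88)&(e[:,1]>88)&(e[:,1]<145)])
    C.append(e[(z>110)&(z<120)&(e[:,1]>35)&(e[:,1]<85)])
A,B,C=map(np.vstack,(A,B,C))
for y in range(104,140,9):
    k=abs(A[:,1]-y)<5; j=abs(B[:,1]-y)<5
    print("y",y,"handle x",np.percentile(A[k,0],[3,97]).round(1),"fixed x",np.percentile(B[j,0],97).round(1),j.sum())
for y in range(40,85,20):
    k=abs(C[:,1]-y)<5;print("bar y",y,np.percentile(C[k,0],[4,96]).round(1))
go(.566,-.05,.158,99.1)
print(pt(f,"handle_eye"),pt(f,"fixed_eye"),pt(f,"leaf_eye"),pt(f,"leaf_hinge"))
E
python3 m.py
```

```text
time_s: 16.52
eef_pos: [0.5757, -0.0471, 0.1901]
ee_rot: [-2.063, -2.369, -0.0]
force: [0.8, -0.7, -0.0]
opening: 0.005
gripper_force: 0.0
y 104 handle x [-17.3  26. ] fixed x 28.6 41
y 113 handle x [-17.6  25.9] fixed x 28.1 51
y 122 handle x [-17.   25.6] fixed x 28.3 50
y 131 handle x [-16.2  25.6] fixed x 28.2 28
bar y 40 [-6.1 12.1]
bar y 60 [-5.5 12.7]
bar y 80 [-4.3 12.8]
t16.68 pos [ 0.5764 -0.0497  0.1902] yaw 97.8 tilt [-0.  0. -1.] shift [ 0.0011 -0.0103  0.0321] turn -1.3433955928227874 rad -0.023 q [-0.13  0.19  1.98 -0.    0.97 -0.26]
[([0.5912, -0.1685, 0.0889], 0.96), ([0.4854, 0.2008, 0.1012], 0.39)] [([0.5896, -0.1755, 0.0854], 0.67), ([0.607, -0.2846, 0.1032], 0.33)] [([0.5745, -0.0977, 0.145], 0.82)] [([0.582, -0.1249, 0.1019], 0.77), ([0.4822, 0.2001, 0.1202], 0.68), ([0.4031, -0.0002, -0.0038], 0.34)]
```

```bash
python3 -m pendant '[[0.005,0,0.036,0,0,0,0],[0,0,0.036,0,0,0,0],[-0.02,0,0,0,0,0,0],[-0.015,0,0,0,0,0,0],[-0.015,0,0,0,0,0,0],[-0.015,0,0,0,0,0,0],[-0.015,0,0,0,0,0,0],[-0.012,0,0,0,0,0,0],[-0.012,0,0,0,0,0,0],[0,0,0,0,0,0,0]]' && python3 -c "
from h import *
go(.566,-.05,.158,99.1)
f=grab_frame('scene');print(pt(f,'leaf_eye'))"
```

```text
time_s: 18.12
eef_pos: [0.5896, -0.148, 0.118]
ee_rot: [2.067, 2.366, -0.0]
force: [1.1, 0.1, -1.0]
opening: 0.006
gripper_force: 0.0
t18.12 pos [ 0.5896 -0.148   0.118 ] yaw 97.7 tilt [-0.  0. -1.] shift [ 0.1003 -0.0103 -0.04  ] turn -1.3852423594032075 rad -0.024 q [-0.28  0.33  1.96 -0.    0.85 -0.42]
[([0.5872, -0.1745, 0.1079], 0.82)]
```

```bash
python3 -m pendant '[[0,0,-0.04,0,0,0,0],[-0.02,0.02,0,0,0,0,0],[-0.03,0.02,0,0,0,0,0],[-0.03,0.01,0,0,0,0,0],[0,0,0,0,0,0,0]]' && python3 - <<'E'
from h import *
f=grab_frame("scene");W=cloud(f)
print(pt(f,"leaf_eye"),pt(f,"handle_eye"),pt(f,"try_button_top"))
P,m=box(W,(.55,-.2,.09),(.64,-.11,.13));print("leaf z",np.percentile(P[:,2],[5,50,95]).round(4),len(P))
P,m=box(W,(.625,-.275,.078),(.69,-.21,.11));k=P[:,2]>np.percentile(P[:,2],60)
print("btn z",np.percentile(P[:,2],[5,25,50,75,95]).round(4),cv2.minEnclosingCircle(P[k,:2].astype(np.float32)*1000),len(P))
go(.652,-.2415,.075)
E
```

```text
time_s: 18.85
eef_pos: [0.6505, -0.2207, 0.1579]
ee_rot: [2.067, 2.366, 0.0]
force: [-0.0, 0.2, -0.6]
opening: 0.01
gripper_force: 0.0
[([0.5863, -0.1735, 0.1012], 0.74)] [([0.5936, -0.172, 0.0934], 0.65)] [([0.4031, -0.0012, -0.0023], 0.38)]
leaf z [0.0943 0.1046 0.1074] 710
btn z [0.0791 0.0817 0.083  0.0874 0.1021] ((648.8045654296875, -246.7897491455078), 33.475730895996094) 141
t19.05 pos [ 0.6494 -0.2189  0.1579] yaw 97.8 tilt [ 0. -0. -1.] shift [-0.0228 -0.0005  0.0829] turn None rad None q [-0.36  0.39  1.78  0.    0.97 -0.5 ]
```

```bash
python3 -m pendant '[[-0.023,-0.0005,0.04,0,0,0,0],[0,0,0.04,0,0,0,0],[0,0,0.008,0,0,0,0],[0,0,0,0,0,0,0]]' && python3 -c "
from h import *
go(.652,-.2415,.060)"
```

```text
time_s: 19.55
eef_pos: [0.6526, -0.2422, 0.0706]
ee_rot: [-2.065, -2.367, 0.0]
force: [-0.1, -0.4, 0.2]
opening: 0.005
gripper_force: 0.0
t19.55 pos [ 0.6526 -0.2422  0.0706] yaw 97.8 tilt [ 0. -0. -1.] shift [ 0.0008 -0.0005  0.0106] turn None rad None q [-0.39  0.52  1.78  0.    0.84 -0.52]
```

```bash
python3 -m pendant '[[0,0,0.004,0,0,0,0],[0,0,0.003,0,0,0,0],[0,0,0,0,0,0,0]]'; python3 -m pendant '[[0,0,0.002,0,0,0,0],[0,0,0,0,0,0,0]]';python3 -m pendant '[[0,0,0.002,0,0,0,0],[0,0,0,0,0,0,0]]'
```

```text
time_s: 19.92
eef_pos: [0.6533, -0.2429, 0.0639]
ee_rot: [2.065, 2.365, 0.001]
force: [2.4, 1.2, 4.2]
opening: 0.006
gripper_force: 2.0
time_s: 20.18
eef_pos: [0.6533, -0.2429, 0.0623]
ee_rot: [2.065, 2.366, 0.001]
force: [-0.1, 2.0, 13.8]
opening: 0.005
gripper_force: 6.6
time_s: 20.42
eef_pos: [0.6534, -0.2429, 0.0619]
ee_rot: [2.065, 2.366, 0.001]
force: [-8.5, 5.1, 34.2]
opening: 0.003
gripper_force: 17.2
```

```bash
for i in 1 2 3 4 5 6; do python3 -m pendant '[[0,0,-0.0015,0,0,0,0],[0,0,0,0,0,0,0]]' | egrep 'eef|^force' ; done; python3 -c "
from h import *
f=grab_frame('scene');print(f['color'].shape, observe()['time_s'])"
```

```text
eef_pos: [0.6534, -0.2429, 0.0622]
force: [-1.8, 2.9, 18.2]
eef_pos: [0.6531, -0.2429, 0.0627]
force: [2.9, 1.0, 4.5]
eef_pos: [0.6526, -0.2428, 0.0637]
force: [2.0, -0.2, 5.0]
eef_pos: [0.6523, -0.2427, 0.065]
force: [2.9, -1.5, 4.1]
eef_pos: [0.6522, -0.2427, 0.0665]
force: [1.9, -0.5, 2.6]
eef_pos: [0.6522, -0.2426, 0.0679]
force: [-0.5, -1.7, 1.5]
(480, 640, 3) 21.975
```

```bash
python3 -m pendant '[[0,0,-0.03,0,0,0,0],[0,0,-0.035,0,0,-0.1794,0],[0,0,-0.035,0,0,-0.1794,0],[0,0,-0.035,0,0,-0.1794,0.24],[0,0,0,0,0,-0.1794,0.24],[0,0,0,0,0,-0.1794,0.24],[0,0,0,0,0,-0.1794,0.24],[0,0,0,0,0,-0.1794,0.24],[0,0,0,0,0,-0.1794,0.24],[0,0,0,0,0,0,0.24]]' && python3 -c "
from h import *
go(.405,.203,.20,180)"
```

```text
time_s: 23.22
eef_pos: [0.6522, -0.2425, 0.2026]
ee_rot: [-0.002, -3.141, -0.001]
force: [-0.1, 0.1, -0.8]
opening: 0.244
gripper_force: 0.0
t23.23 pos [ 0.6522 -0.2425  0.2026] yaw 179.9 tilt [ 0.001  0.    -1.   ] shift [0.2477 0.4452 0.003 ] turn -0.07312105106115041 rad -0.001 q [-0.39  0.36  1.74  0.    1.05 -1.96]
```

```bash
python3 -m pendant '[[0.0248,0.0445,0,0,0,0,0.24],[0.0248,0.0445,0,0,0,0,0.24],[0.0248,0.0445,0,0,0,0,0.24],[0.0248,0.0445,0,0,0,0,0.24],[0.0248,0.0445,0,0,0,0,0.24],[0.0248,0.0445,0,0,0,0,0.24],[0.0248,0.0445,0,0,0,0,0.24],[0.0248,0.0445,0,0,0,0,0.24],[0.0248,0.0445,0,0,0,0,0.24],[0.0248,0.0445,0,0,0,0,0.24]]' && python3 m.py && python3 -c "
from h import *
go(.405,.203,.086,180)
f=grab_frame('scene');W=cloud(f);P,m=box(W,(.42,.148,.115),(.545,.265,.145));print(cv2.minAreaRect(P[:,:2].astype(np.float32)*1000),len(P))"
```

```text
time_s: 24.48
eef_pos: [0.4035, 0.2036, 0.2031]
ee_rot: [0.009, 3.141, 0.0]
force: [0.6, 0.6, -0.1]
opening: 0.241
gripper_force: 0.0
y 104 handle x [-5.  26.6] fixed x 28.1 37
y 113 handle x [-7.2 26.2] fixed x 28.5 50
y 122 handle x [-5.5 26.6] fixed x 28.4 49
y 131 handle x [22.7 26.7] fixed x 28.4 29
bar y 40 [-6.1 12.5]
bar y 60 [-5.6 12.6]
bar y 80 [-4.3 13.1]
t24.62 pos [0.4035 0.2037 0.203 ] yaw 179.9 tilt [ 0.  0. -1.] shift [-0.1628 -0.2535  0.045 ] turn 80.84077104907769 rad 1.411 q [ 0.42 -0.05  2.21  0.    0.98 -1.15]
[([0.5939, -0.1726, 0.093], 0.88)] [([0.5905, -0.1738, 0.0866], 0.76), ([0.4941, 0.2087, 0.0979], 0.7)] [([0.5875, -0.1682, 0.1018], 0.69)] [([0.5796, -0.1246, 0.0995], 0.61), ([0.4012, -0.0027, -0.0014], 0.43)]
t24.82 pos [0.405  0.2016 0.203 ] yaw 179.8 tilt [ 0. -0. -1.] shift [0.     0.0014 0.117 ] turn -0.1613773222602788 rad -0.003 q [ 0.41 -0.05  2.21 -0.    0.98 -1.16]
((485.40155029296875, 199.72686767578125), (51.493011474609375, 71.4128646850586), 77.40621948242188) 668
```

```bash
python3 -m pendant '[[0,0,0.04,0,0,0,0.24],[0,0,0.04,0,0,0,0.24],[0,0,0.037,0,0,0,0.24],[0,0,0,0,0,0,0.24],[-0.01,0,0,0,0,0,0.24],[-0.01,0,0,0,0,0,0.24],[-0.01,0,0,0,0,0,0.24],[-0.01,0,0,0,0,0,0.24],[0,0,0,0,0,0,0.24]]' && python3 - <<'E'
from h import *
go(.52,.203,.086,180)
f=grab_frame("scene");W=cloud(f);P,m=box(W,(.42,.148,.115),(.555,.265,.14));print(cv2.minAreaRect(P[:,:2].astype(np.float32)*1000),len(P))
print(pt(f,"carrier_center"))
c=f["color"][150:290,320:500];cv2.imwrite("pics/c7.png",cv2.resize(c,(720,560),interpolation=cv2.INTER_CUBIC)[...,::-1])
E
```

```text
time_s: 26.0
eef_pos: [0.4455, 0.2025, 0.0862]
ee_rot: [0.001, 3.141, 0.0]
force: [0.7, -0.4, 0.5]
opening: 0.242
gripper_force: 0.0
t26.00 pos [0.4455 0.2025 0.0862] yaw 180.0 tilt [-0.001  0.    -1.   ] shift [-0.0745  0.0006  0.0003] turn -0.029830288587561427 rad -0.001 q [ 0.38  0.21  2.2  -0.    0.73 -1.19]
((484.0379943847656, 205.5006103515625), (51.951385498046875, 108.15166473388672), 87.25553894042969) 822
[([0.3324, 0.1312, 0.018], 0.6), ([0.4992, 0.2032, 0.1203], 0.58), ([0.5499, 0.385, 0.0201], 0.46)]
```

View pics/c7.png

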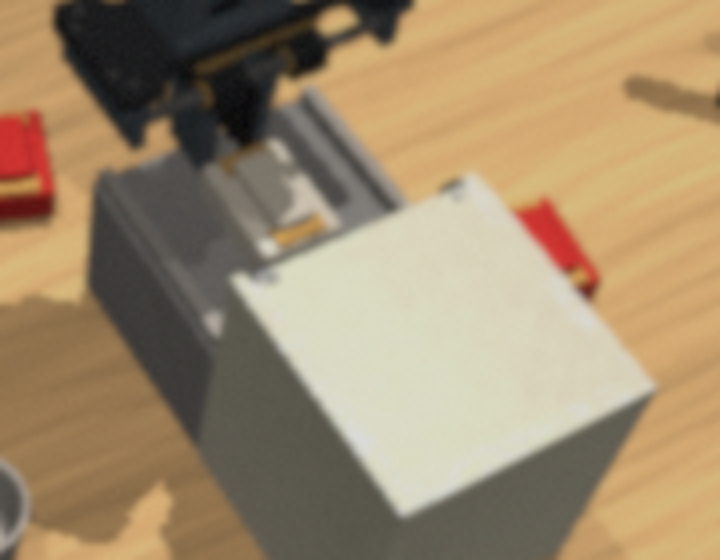

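The picture shows both finger tips at (195,150) and (245,130) against the carrier's rear face. The carrier is centred at (270,195) and square to the flap, so I'll keep pushing.

```bash
python3 -m pendant '[[-0.012,0,0,0,0,0,0.24],[-0.012,0,0,0,0,0,0.24],[-0.012,0,0,0,0,0,0.24],[-0.012,0,0,0,0,0,0.24],[-0.012,0,0,0,0,0,0.24],[-0.01,0,0,0,0,0,0.24],[-0.008,0,0,0,0,0,0.24],[0,0,0,0,0,0,0.24]]' && python3 - <<'E'
from h import *
go(.53,.203,.086,180)
f=grab_frame("scene");W=cloud(f);P,m=box(W,(.42,.148,.113),(.563,.265,.14));k=f["color"][m].min(1)>120
print(len(P),k.sum(),np.round(np.percentile(P[k],[5,50,95],axis=0),3) if k.any() else None)
print(pt(f,"carrier_center"))
E
```

```text
time_s: 27.1
eef_pos: [0.5233, 0.2024, 0.0861]
ee_rot: [0.001, 3.141, 0.0]
force: [-0.0, 0.4, -0.6]
opening: 0.237
gripper_force: 0.0
t27.10 pos [0.5233 0.2024 0.0861] yaw 180.0 tilt [-0.001  0.    -1.   ] shift [-0.0067  0.0006  0.0001] turn -0.021433772613050905 rad -0.0 q [ 0.33  0.31  2.06 -0.    0.77 -1.24]
120 0 None
[([0.3337, 0.1309, 0.0169], 0.94), ([0.5495, 0.3843, 0.0196], 0.69)]
```

```bash
python3 -m pendant '[[-0.008,0,0,0,0,0,0.24],[0,0,0,0,0,0,0.24],[0.03,0,0,0,0,0,0.24],[0.04,0,0,0,0,0,0.24],[0.05,0,0,0,0,0,0.24],[0,0,-0.04,0,0,0,0.24],[0,0,-0.06,0,0,0,0.24],[0,0.06,-0.02,0,0,0,0.24],[0,0.06,0,0,0,0,0.24],[0,0,0,0,0,0,0.24]]' && python3 - <<'E'
from h import *
go(.53,.203,.086,180)
f=grab_frame("top");W=cloud(f);P,m=box(W,(.42,.15,.105),(.57,.265,.17))
print(len(P),np.round(np.percentile(P,[5,50,95],axis=0),3) if len(P) else None)
print(pt(f,"carrier_center"),pt(f,"flap_mid"))
for n in("bottle","tin","phone"): print(n,pt(f,n))
c=f["color"][110:300,170:420];cv2.imwrite("pics/c8.png",cv2.resize(c,(750,570),interpolation=cv2.INTER_CUBIC)[...,::-1])
E
python3 m.py
```

```text
time_s: 28.45
eef_pos: [0.4105, 0.3246, 0.2062]
ee_rot: [-0.005, 3.141, 0.001]
force: [-1.3, -1.7, -0.7]
opening: 0.243
gripper_force: 0.0
t28.45 pos [0.4105 0.3246 0.2062] yaw -179.8 tilt [-0.001  0.001 -1.   ] shift [-0.119  -0.1221  0.1202] turn 0.17103954274830357 rad 0.003 q [ 0.62  0.08  2.08  0.    0.98 -0.95]
485 [[0.548 0.158 0.106]
 [0.567 0.211 0.137]
 [0.568 0.26  0.168]]
[([0.5487, 0.3818, 0.0168], 0.75), ([0.333, 0.1357, 0.0177], 0.57)] [([0.5646, 0.2075, 0.1302], 0.72)]
bottle [([0.7059, -0.0003, -0.0035], 0.93)]
tin [([0.5484, -0.0095, -0.0017], 0.73)]
phone [([0.4062, -0.0025, -0.0049], 0.91)]
y 104 handle x [-5.1 26.2] fixed x 28.3 33
y 113 handle x [-6.9 26.2] fixed x 28.7 51
y 122 handle x [-4.9 26.1] fixed x 28.1 44
y 131 handle x [23.2 26.6] fixed x 28.8 32
bar y 40 [-6.1 12.6]
bar y 60 [-5.7 12.6]
bar y 80 [-4.  13.2]
t28.90 pos [0.4107 0.321  0.2058] yaw 179.9 tilt [ 0. -0. -1.] shift [-0.1557 -0.3708  0.0478] turn 80.83529883567434 rad 1.411 q [ 0.62  0.07  2.08 -0.    0.98 -0.95]
[([0.5919, -0.1709, 0.0911], 0.78), ([0.6522, -0.2421, 0.0947], 0.33)] [([0.5856, -0.1753, 0.0865], 0.88)] [] [([0.5498, -0.0085, -0.0021], 0.62), ([0.5813, -0.1239, 0.1022], 0.6)]
```

View pics/c8.png

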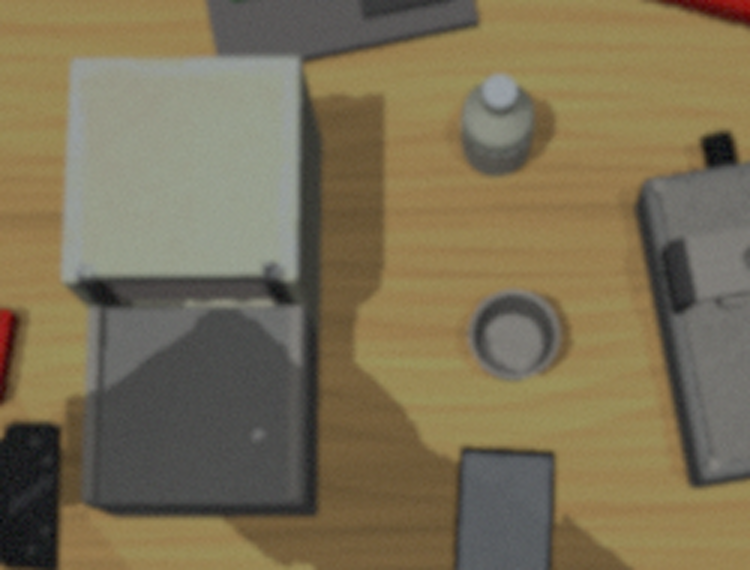

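The ledge is empty, the bystanders haven't moved and the flap looks closed. A bright strip shows at the sill (240,302), so I'll check the flap plane by depth.

```bash
python3 - <<'E'
from h import *
f=grab_frame("top");W=cloud(f)
for z in np.arange(.1,.172,.006):
    P,m=box(W,(.53,.165,z),(.70,.25,z+.006))
    print(z.round(3),len(P),np.round(np.percentile(P[:,0],[5,50,95]),4) if len(P) else None,f["color"][m].mean(0).round() if len(P) else None)
a=cv2.imread("pics/top0.png")[200:216,205:270];b=f["color"][200:216,205:270,::-1]
print("row brightness before",a.mean((1,2)).round(),"now",b.mean((1,2)).round())
E
```

```text
0.1 379 [0.5317 0.5474 0.567 ] [90. 91. 88.]
0.106 27 [0.5511 0.5671 0.5681] [85. 83. 78.]
0.112 30 [0.5663 0.567  0.5675] [77. 73. 71.]
0.118 31 [0.5664 0.5672 0.5678] [75. 72. 70.]
0.124 17 [0.5662 0.567  0.5677] [76. 71. 70.]
0.13 38 [0.5664 0.567  0.5676] [75. 71. 70.]
0.136 31 [0.5666 0.5673 0.5677] [74. 71. 69.]
0.142 21 [0.5664 0.5671 0.5678] [71. 67. 66.]
0.148 36 [0.5663 0.567  0.5678] [67. 65. 63.]
0.154 1 [0.5666 0.5666 0.5666] [66. 67. 65.]
0.16 28 [0.5649 0.5657 0.5679] [73. 74. 69.]
0.166 1275 [0.5681 0.6299 0.6909] [148. 152. 136.]
row brightness before [125. 111.  85.  61.  57.  58.  59.  58.  59.  66.  78.  86.  89.  92.
  95.  95.] now [139. 125.  94.  68.  63.  65.  66.  66.  66.  73.  88.  96.  98.  98.
 100.  99.]
```

```bash
python3 -c "
from rig import *
print(job_done())"
```

```text
the job is handed in; nothing more can be done
None
```

I handed the job in at about 29 s of the 59 s limit. By my measurements the handle is lined up within about 1 mm, the leaf lies flat, the try button was pressed fully and came back up, the carrier went through the flap (it can't be seen in the well), the flap is shut, and the bottle, tin and phone have not moved; the hand-in call gave no verdict.

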